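Click the washroom radio round to its orange station

TASK

Put the washroom radio on the family's station: with a fingertip against its knurled rim, push the radio's round selector knob clockwise until its pointer clicks in at the large orange dot, and leave it resting there. Only push the knob round, do not pinch it between the fingers, and leave the other things on the ledge and on the radio where they are.

Things in the scene. Friction and masses are not known exactly. Their poses are not given: they have to be found in the camera images.
- radio: teal table radio, 110 deep (its x) x 230 wide (its y) x 90 mm high, held fast to the ledge by suction feet (it does not slide). Origin: centre of its underside. Own x points from the speaker front to the back, y to the end where the hair clip lies, z up. On its flat top (z = 90 mm): the selector knob at x 0, y -58 mm, and a loose hair clip near y +65 mm.
- dial_top (a point): centre of the top face of the selector knob, on its axis: a black knurled knob, 48 mm across, aluminium cap, red pointer line from centre to rim. Its knurled side runs from 2 to 24 mm above the radio's top, free all round; this point is 24 mm above it. Turns about the vertical; this frame turns with it. The rim grips a finger well (friction about 1) and takes about 2 N along the rim to turn.
- orange_dot (a point): large orange dot (10 mm across) on the cream dial plate on the radio's top, 33 mm from the knob's axis towards the radio's back; the pointer must rest at it.
- dial (a joint): knob angle in rad, growing clockwise seen from above. Five spring detents 0.524 rad (30 deg) apart: 0 off (red dot, 60 deg to the left of the radio's x axis), 0.524 first station (small black dot), 1.047 the orange dot, 1.571 and 2.094 further stations (small black dots); stops just beyond both ends. Past half-way it snaps into the next detent. Starts at off or the first station.
- clip: loose purple hair claw clip, 66 x 42 x 43 mm high, lying on the radio's top at the end away from the knob; origin at its underside. To be left alone.
- mirror: loose round white plastic mirror lying flat on the ledge in front of the radio, 120 mm across, 11 mm thick, with a small tab; origin at its underside's centre. To be left alone.
- saucer: loose blue ceramic saucer, 140 mm across, 20 mm high, on the ledge past the radio's clip end; origin at its underside's centre. A soap bar lies on it. To be left alone.
- soap: loose pale green soap bar on the saucer, 72 x 46 x 24 mm; origin at its underside's centre. To be left alone.
- jar_mid (a point): middle (50 mm up) of a loose glass jar with a wooden lid, 72 mm across, 106 mm high. To be left alone.
- shampoo: loose pink shampoo bottle with a white cap, 58 mm across, 165 mm high; origin at its underside's centre. To be left alone.
- mug: loose white tumbler with two toothbrushes, 74 mm across at the rim, 95 mm high, the brushes reaching 175 mm; origin at its underside's centre. To be left alone.

How it is judged:
By the outcome, as a careful person would: the job done as asked, in the order asked, and still so for the second after the job is handed in, with the robot touching nothing.
It also fails if it takes over 45 s, if anything falls off the work surface, if the arm or the gripper's body presses on something with over 40 N, if the wrist force passes 120 N, or if a joint passes its speed limit or range.

ROBOT

A 7-joint arm with a two-finger parallel gripper is mounted at the origin on the work surface. World frame = base frame: x ahead of the robot, y to its left, z up, the work surface at z = 0. Lengths are in m, angles in rad, forces in N, time in s.
With the tool pointing down it reaches from about 0.425 to 0.95 m from the base axis. Payload 4.7 kg.
Tool frame: the origin (TCP) lies midway between the tips of the shut fingers; the grasp point (between the pads) lies 19 mm behind it; x points along the fingers, y is the direction in which the jaws open and shut, and the axes are right-handed (so a half turn about x gives the same grasp; the last joint's range is limited). The gripper opens to 85 mm and grips with 20 to 120 N. Pads are 22 mm wide; open, the fingers measure 114 mm over their backs; the gripper's body (76 mm by 85 mm) begins 54 mm behind the grasp point. The pads swing forward as they close: fully open they stand 13 mm farther back than shut.
Start: joints at [1.234, 0.469, -0.049, 1.532, 0.024, 1.141, -0.082], TCP at [0.205, -0.643, 0.231] pointing down, gripper open.
Joint ranges: [-2.59, 2.59], [-0.33, 1.99], [-1.39, 1.29], [0.1, 2.45], [-1.04, 4.18], [0.21, 1.99], [-2.66, 2.66]. Speed limits (rad/s): [2.57, 2.57, 3.14, 3.14, 3.14, 3.14, 3.14].

INTERFACE

Orientations are given as a unit quaternion [x, y, z, w].
In Python, from workcell import robot gives the robot as it stands. The module is installed in compiled form; this text tells all that it offers.
- The arm moves only by the tool drive_tool, never from a script. Its argument "targets" is one flat list of numbers, 7 for each row, row after row: the shift along the tool's x, y, z in m, then the turn, a rotation vector about the tool's x, y, z in rad, then the opening, from 0 (shut) to 1 (fully open). A call has 1 to 8 rows; each row is the pose to reach, as a shift and turn from the pose measured when the call began, along the tool's axes at that moment; what a row does not reach only later rows make up. A row lasts 1/12 s, in which the tool goes at most 41.7 mm and 7.16 degrees, less where a joint would pass 70% of its speed; a pose out of reach is approached as far as the arm can. A call with a gripper value outside its range is refused whole. The fingers move at their own pace and stop on an object; "newtons" is the grip in N (left out, the last holds). Time passes only in rows, so rows that repeat a pose let the fingers close. It gives the time, the measured TCP pose, the force and the opening at its end, in the units of the state.
- robot.sense(): the state, without advancing time (a new reading comes with each control period).
- robot.camera(name): name is "scene" or "top" or "wrist"; returns the picture (384x512x3 uint8, blue, green, red); there is no depth.
- robot.camera_params(name): a dict with "fovy" (degrees; the focal length in pixels is half the picture's height over the tangent of half this angle, whatever the lens; pixels are square), "cx", "cy" (the principal point, pixels), "xyz" and "orientation" of the camera in the world; the wrist camera has in their place "mount" (4x4, takes a point from camera to tool coordinates, whose origin is the TCP and whose axes are the tool frame's). Camera axes: x right, y up, looking along -z (the intrinsics and any distortion apply to the point x, -y, -z); pixel columns grow to the right and rows downward; lengths in m; the calibration is good to about 2 mm. A picture is of the moment at which its call begins: read the wrist's pose just before it. camera_params takes no time and is no camera call.
- robot.sign_off(): hands the job in, once; it reports no verdict.
Trained networks look in the newest picture that a camera, given by its name, has taken for a name from the list of things; names that differ only in an ending like _2 or _b are one class to them, and where a whole thing is asked for, a point or a joint stands for the part that bears it (a point fixed in the world has none). Each returns a list of dicts, best first, with "score" (0 to 1); they miss things now and then, are a little off and sometimes report something else, mostly with a low value. They report only what shows in the picture. A call takes as long as a camera call.
- robot.find_in(camera, query): "uv" ([column, row] in pixels, amid what is visible of it).
The state is a dict: "t": time; "q": joint angles; "qvel": joint speeds; "joint_efforts": joint torques, N m; "eef_pos": TCP position; "eef_rot": TCP orientation; "contact_force": force on the tool from outside, world axes, zero at the start; "ft_torque": the same for the moment, N m; "finger_gap": finger opening in m.
Only numpy, scipy, OpenCV 4.12 (cv2) and the standard library are available. Lean on these libraries where they do the work, as an engineer would, in place of code of your own. Each camera call takes 0.05 s, during which the arm holds its last target.

## Working session

There is one attempt and no reset: what is moved stays moved. The work goes in short steps, Python scripts to look and compute and a tool call to move; the robot and the scene stay as the last step left them, time stands still between calls to the robot, and variables do not carry over. Pictures are saved under pics/ and viewed, and the job is handed in when it is done.

Besides the shell and the picture viewer there is one more tool, called after "Call:" as name(argument=value, ...) on one line, values as JSON. drive_tool: Moves the arm, as the interface text tells. Its arguments: {"type":"object","properties":{"targets":{"type":"array"},"newtons":{"type":"number"}},"required":["targets"]}

```bash
mkdir -p pics
python3 - <<'E'
from workcell import robot
import cv2
s=robot.sense()
for k in ("t","eef_pos","eef_rot","contact_force","finger_gap"): print(k,s[k])
for n in ("scene","top","wrist"):
    im=robot.camera(n); cv2.imwrite(f"pics/{n}0.png",im)
    print(n,robot.camera_params(n))
    for q in ("dial_top","orange_dot","radio"):
        try: print(q,robot.find_in(n,q)[:2])
        except Exception as e: print(q,e)
E
```

```text
t 0.0
eef_pos [ 0.2043645  -0.64269868  0.23020284]
eef_rot [-0.69861875 -0.10912586  0.69886944 -0.10772604]
contact_force [ 0.28814213 -0.15268056  0.37376885]
finger_gap 0.08565525806584795
scene {'fovy': 45.47878387964177, 'cx': 254.03000861650685, 'cy': 180.2903162897096, 'xyz': array([0.96507984, 0.67223609, 0.85638961]), 'orientation': array([0.11094684, 0.34415658, 0.88745454, 0.28578224])}
dial_top [{'uv': [222.0, 150.4], 'score': 0.78}]
orange_dot [{'uv': [238.7, 177.1], 'score': 0.68}]
radio [{'uv': [236.0, 171.5], 'score': 0.67}]
top {'fovy': 44.59156138642954, 'cx': 253.88819607789165, 'cy': 188.41638862984112, 'xyz': array([0.48012258, 0.13300046, 1.25923025]), 'orientation': array([ 0.01965499, -0.03396794, -0.69815346,  0.71487174])}
dial_top [{'uv': [306.2, 193.5], 'score': 0.91}]
orange_dot [{'uv': [290.9, 192.8], 'score': 0.97}]
radio [{'uv': [284.5, 192.7], 'score': 0.61}]
wrist {'fovy': 61.1988360429304, 'cx': 259.30606097882423, 'cy': 185.6607419552444, 'mount': array([[-3.15377590e-04,  3.17329174e-01, -9.48315399e-01,
        -1.42023582e-01],
       [ 9.99999950e-01,  1.24131227e-04, -2.91028823e-04,
        -7.89377147e-04],
       [ 2.53636188e-05, -9.48315443e-01, -3.17329197e-01,
        -8.15153053e-02],
       [ 0.00000000e+00,  0.00000000e+00,  0.00000000e+00,
         1.00000000e+00]])}
dial_top []
orange_dot []
radio []
```

View pics/scene0.png

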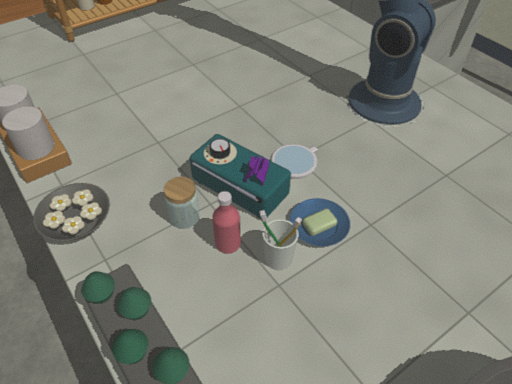

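View pics/top0.png

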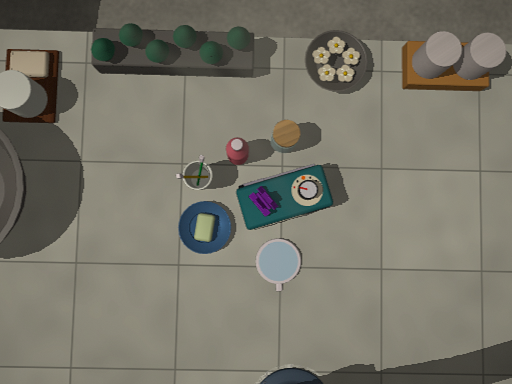

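Run:
```python
import cv2
a=cv2.imread('pics/top0.png')[140:250,230:370]; cv2.imwrite('pics/topc.png',cv2.resize(a,None,fx=5,fy=5,interpolation=cv2.INTER_CUBIC))
a=cv2.imread('pics/scene0.png')[100:220,160:310]; cv2.imwrite('pics/scc.png',cv2.resize(a,None,fx=5,fy=5,interpolation=cv2.INTER_CUBIC))
```

```text
(no output)
```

View pics/topc.png

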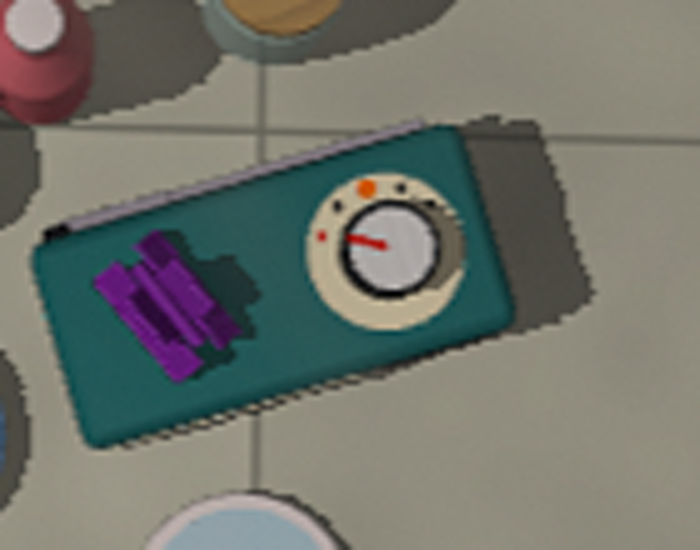

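View pics/scc.png

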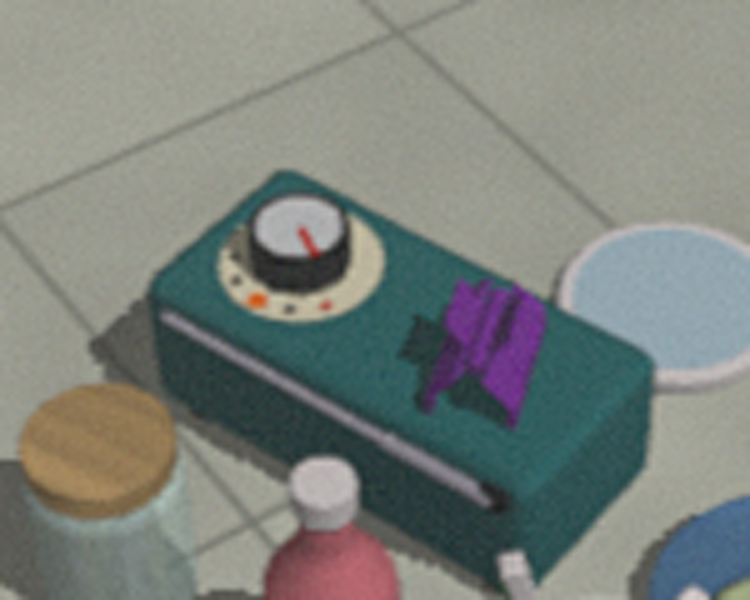

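The top view shows the knob cap at about px (308, 189.5), with the pointer towards the red dot (off), so it needs +60° clockwise. The orange dot is at (303.4, 177.5). The network's `orange_dot` is off by 13–15 px, so I'll measure the colours directly.

```bash
cat > h.py <<'E'
import numpy as np,cv2
from workcell import robot
from scipy.spatial.transform import Rotation as R
def KR(n,s=None):
    p=robot.camera_params(n); f=192/np.tan(np.radians(p['fovy']/2))
    if 'mount' in p:
        T=np.eye(4);T[:3,:3]=R.from_quat(s['eef_rot']).as_matrix();T[:3,3]=s['eef_pos'];T=T@p['mount'];return f,p['cx'],p['cy'],T[:3,3],T[:3,:3]
    return f,p['cx'],p['cy'],np.array(p['xyz']),R.from_quat(p['orientation']).as_matrix()
def onz(n,uv,z,s=None):
    f,cx,cy,o,M=KR(n,s); d=M@np.array([(uv[0]-cx)/f,-(uv[1]-cy)/f,-1]); return o+d*(z-o[2])/d[2]
def proj(n,P,s=None):
    f,cx,cy,o,M=KR(n,s); c=M.T@(np.array(P)-o); return np.array([cx-f*c[0]/c[2],cy+f*c[1]/c[2]])
def blob(im,lo,hi,roi):
    x0,y0,x1,y1=roi; h=cv2.cvtColor(im[y0:y1,x0:x1],cv2.COLOR_BGR2HSV); m=cv2.inRange(h,lo,hi)
    n,l,st,c=cv2.connectedComponentsWithStats(m); return sorted([(int(st[i,4]),(c[i]+[x0,y0]).round(2).tolist()) for i in range(1,n)],reverse=True)[:4]
E
python3 - <<'E'
from h import *
for n,roi in (("top",(285,165,330,210)),("scene",(200,135,245,170))):
    im=cv2.imread(f'pics/{n}0.png')
    print(n,'orange',blob(im,(6,150,120),(18,255,255),roi)[:2]); 
    w=blob(im,(0,0,140),(180,35,255),roi); print('cap',w)
    o=blob(im,(6,150,120),(18,255,255),roi)[0][1]; print('orange xyz',onz(n,o,.09))
for n,c,r in (("top",(307.7,189.2),(294.2,187.0)),("scene",(219.6,145),(224.8,160.7))):
    print(n,'cap',onz(n,c,.114),'red',onz(n,r,.09))
# radio corners top
for c in ((35,245),(465,125),(515,315),(95,445)): print(onz("top",(230+(c[0]+.5)/5-.5,140+(c[1]+.5)/5-.5),.09))
E
```

```text
top orange [(11, [302.91, 177.36])]
cap [(186, [308.05, 189.33]), (25, [288.56, 168.72]), (9, [327.0, 208.67]), (1, [313.0, 204.0])]
orange xyz [ 0.60016405 -0.01230428  0.09      ]
scene orange [(6, [211.0, 159.5])]
cap [(141, [236.75, 138.55]), (136, [219.1, 144.58]), (78, [204.05, 138.32]), (9, [235.0, 149.0])]
orange xyz [ 0.60034283 -0.00923078  0.09      ]
top cap [ 0.56874587 -0.02156256  0.114     ] red [0.57530997 0.00924096 0.09      ]
scene cap [ 0.56954948 -0.01709452  0.114     ] red [0.5760493  0.01314122 0.09      ]
[0.56775086 0.15358583 0.09      ]
[ 0.63373995 -0.06159251  0.09      ]
[ 0.5384355  -0.08787455  0.09      ]
[0.46871096 0.12119562 0.09      ]
```

Run:
```python
from h import *
s=robot.sense(); M=R.from_quat(s['eef_rot']).as_matrix(); print(M.round(3)); print(s['q'].round(3) if hasattr(s['q'],'round') else s['q'])
# pointer yaw
p=np.array([.569,-.020])
zaw=np.degrees(np.arctan2(M[1,2],M[0,2])); print('tool z yaw',zaw)
# scene things
for n,u,z in (("jar lid",(286.5,133),.106),("shampoo",(237,145),.165),("mirror",(278,261),.011)): print(n,onz("top",u,z))
```

```text
[[ 0.     0.303 -0.953]
 [-0.    -0.953 -0.303]
 [-1.     0.    -0.   ]]
[ 1.234  0.469 -0.049  1.532  0.024  1.141 -0.082]
tool z yaw -162.36350417039947
jar lid [0.70875342 0.0324022  0.106     ]
shampoo [0.66525776 0.15396793 0.165     ]
mirror [0.38431067 0.04060629 0.011     ]
```

View pics/wrist0.png

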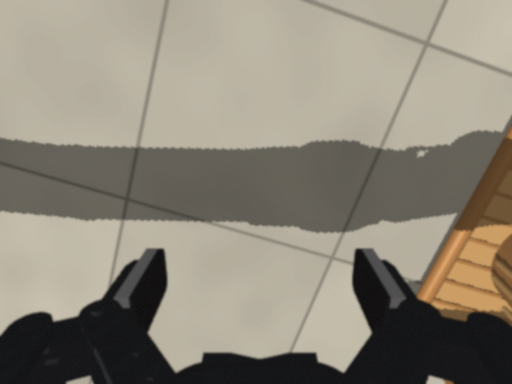

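Call:
drive_tool(targets=[0,-0.02,-0.02,-0.118,0,0,0,0,-0.041,-0.04,-0.236,0,0,0,0,-0.061,-0.06,-0.353,0,0,0,0,-0.081,-0.08,-0.471,0,0,0,0,-0.102,-0.1,-0.589,0,0,0,0,-0.122,-0.12,-0.707,0,0,0,0,-0.143,-0.14,-0.825,0,0,0,0,-0.163,-0.161,-0.942,0,0,0], newtons=40)

```text
t: 1.27
eef_pos: [0.3088, -0.4379, 0.2316]
eef_rot: [-0.572, -0.415, 0.572, -0.415]
contact_force: [-0.8, 1.1, 0.4]
finger_gap: -0.0001
```

```bash
cat >> h.py <<'E'
def plan(P,yaw):
    s=robot.sense(); M=R.from_quat(s['eef_rot']); D=R.from_matrix(np.array([[0,-np.sin(yaw),np.cos(yaw)],[0,np.cos(yaw),np.sin(yaw)],[-1,0,0]]))
    print('t',s['t'],'pos',s['eef_pos'].round(4),'F',np.round(s['contact_force'],2),'gap',round(s['finger_gap'],4))
    print('shift',M.inv().apply(np.array(P)-s['eef_pos']).round(4),'rot',(M.inv()*D).as_rotvec().round(4),'q',np.round(s['q'],2))
E
python3 -c "
from h import *
plan([.515,-.03,.2],0)"
```

```text
t 1.2667 pos [ 0.3088 -0.4379  0.2316] F [-0.83  1.05  0.4 ] gap -0.0001
shift [ 0.0313  0.0694 -0.4518] rot [-1.8864e+00  6.0000e-04  4.0000e-04] q [ 1.14  0.26 -0.32  1.85  0.09  1.04  0.47]
```

Call:
drive_tool(targets=[0.002,0.004,-0.028,-0.118,0,0,0,0.004,0.009,-0.056,-0.236,0,0,0,0.006,0.013,-0.085,-0.354,0,0,0,0.008,0.017,-0.113,-0.472,0,0,0,0.01,0.022,-0.141,-0.59,0,0,0,0.012,0.026,-0.17,-0.708,0,0,0,0.014,0.03,-0.198,-0.826,0,0,0,0.016,0.035,-0.226,-0.944,0,0,0])

```text
t: 1.93
eef_pos: [0.4126, -0.2327, 0.2157]
eef_rot: [0.319, 0.631, -0.32, 0.631]
contact_force: [0.2, -0.1, -0.0]
finger_gap: -0.0
```

```bash
python3 -c "
from h import *
plan([.515,-.03,.2],0)"
```

```text
t 1.9333 pos [ 0.4126 -0.2327  0.2157] F [ 0.15 -0.06 -0.02] gap -0.0
shift [ 0.0155  0.2026 -0.1027] rot [-0.9368  0.001   0.0011] q [ 0.96  0.21 -0.6   1.99  0.14  0.99  0.92]
```

Call:
drive_tool(targets=[0.002,0.025,-0.013,-0.117,0,0,0,0.004,0.05,-0.026,-0.234,0,0,0,0.006,0.076,-0.039,-0.351,0,0,0,0.008,0.101,-0.051,-0.468,0,0,0,0.01,0.127,-0.064,-0.585,0,0,0,0.012,0.152,-0.077,-0.703,0,0,0,0.014,0.177,-0.09,-0.82,0,0,0,0.0155,0.2026,-0.1027,-0.9368,0,0,0])

```text
t: 2.6
eef_pos: [0.5154, -0.029, 0.2001]
eef_rot: [-0.003, 0.707, 0.001, 0.707]
contact_force: [0.9, -0.4, 0.6]
finger_gap: 0.0001
```

Run:
```python
from h import *
plan([.524,-.026,.2],0)
s=robot.sense();im=robot.camera('wrist');cv2.imwrite('pics/w1.png',im)
for p in ([.569,-.02,.114],[.600,-.011,.09]): print(proj('wrist',p,s))
for n in('top','scene'): cv2.imwrite(f'pics/{n}1.png',robot.camera(n))
```

```text
t 2.6 pos [ 0.5154 -0.029   0.2001] F [ 0.89 -0.4   0.61] gap 0.0001
shift [0.0001 0.0029 0.0086] rot [0.0053 0.0008 0.002 ] q [ 0.66  0.36 -0.85  1.91  0.32  1.01  1.25]
[269.59300504 255.91350011]
[278.3440334  272.37597546]
```

View pics/w1.png

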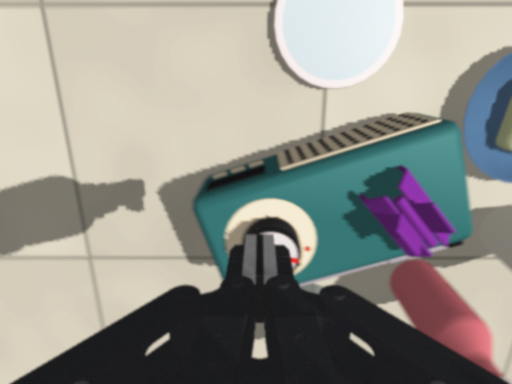

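Run:
```python
import cv2
a=cv2.imread('pics/w1.png')[190:310,200:340]; cv2.imwrite('pics/w1c.png',cv2.resize(a,None,fx=5,fy=5,interpolation=cv2.INTER_CUBIC))
a=cv2.imread('pics/scene1.png')[90:210,150:300]; cv2.imwrite('pics/s1c.png',cv2.resize(a,None,fx=5,fy=5,interpolation=cv2.INTER_CUBIC))
```

```text
(no output)
```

View pics/w1c.png

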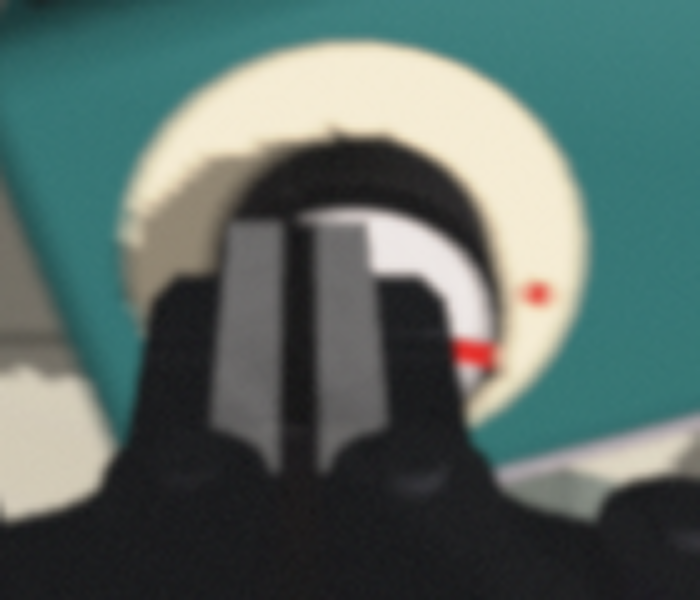

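View pics/s1c.png

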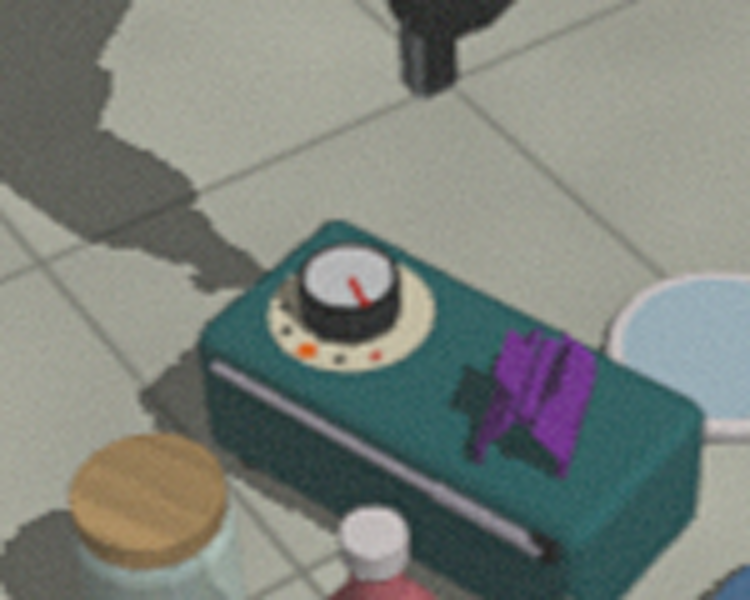

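The wrist and scene views agree: the pointer is at the red dot (off), and the shut fingertips sit in front of the knob. I'll go to azimuth 210° about the knob, facing the axis, and descend beside the rim.

```bash
python3 -c "
from h import *
plan([.5257,-.0445,.2],0.5236)"
```

```text
t 2.75 pos [ 0.5156 -0.0276  0.2001] F [-0.74 -1.13 -0.  ] gap -0.0
shift [ 0.0001 -0.017   0.0101] rot [-5.196e-01  9.000e-04  1.000e-04] q [ 0.66  0.36 -0.85  1.91  0.32  1.01  1.25]
```

Call:
drive_tool(targets=[0,-0.004,0.002,-0.104,0,0,0,0,-0.007,0.004,-0.208,0,0,0,0,-0.01,0.006,-0.312,0,0,0,0,-0.014,0.008,-0.416,0,0,0,0,-0.017,0.01,-0.52,0,0,0,0.02,-0.017,0.01,-0.52,0,0,0,0.05,-0.017,0.01,-0.52,0,0,0,0.07,-0.017,0.01,-0.52,0,0,0])

```text
t: 3.42
eef_pos: [0.5247, -0.0468, 0.1285]
eef_rot: [-0.182, 0.684, 0.181, 0.683]
contact_force: [-0.3, -0.2, 0.6]
finger_gap: -0.0002
```

```bash
python3 -c "
from h import *
plan([.5257,-.0445,.099],0.5236)"
```

```text
t 3.4167 pos [ 0.5247 -0.0468  0.1285] F [-0.26 -0.19  0.6 ] gap -0.0002
shift [0.0295 0.0016 0.002 ] rot [-0.0037 -0.0012  0.001 ] q [ 0.7   0.5  -0.89  1.95  0.49  0.92  1.65]
```

Call:
drive_tool(targets=[0.01,0.0016,0.001,0,0,0,0,0.02,0.0016,0.001,0,0,0,0,0.0295,0.0016,0.001,0,0,0,0,0.0295,0.0016,0.001,0,0,0,0,0.0295,0.0016,0.001,0,0,0,0])

```text
t: 3.83
eef_pos: [0.5251, -0.0451, 0.0993]
eef_rot: [-0.182, 0.684, 0.181, 0.683]
contact_force: [-0.1, 0.1, 0.9]
finger_gap: -0.0003
```

Run:
```python
from h import *
d=np.array([-.866,-.5,0]);c=np.array([.569,-.0195,.099])
plan(c+d*.036,0.5236)
for n,r in(('top',(270,150,350,230)),('scene',(180,110,270,190))):
    im=robot.camera(n); a=im[r[1]:r[3],r[0]:r[2]]; cv2.imwrite(f'pics/{n}2c.png',cv2.resize(a,None,fx=6,fy=6,interpolation=cv2.INTER_CUBIC))
```

```text
t 3.8333 pos [ 0.5251 -0.0451  0.0993] F [-0.14  0.14  0.93] gap -0.0003
shift [0.0003 0.0002 0.0148] rot [-0.0039 -0.0009  0.0013] q [ 0.66  0.54 -0.86  1.98  0.54  0.87  1.6 ]
```

View pics/top2c.png

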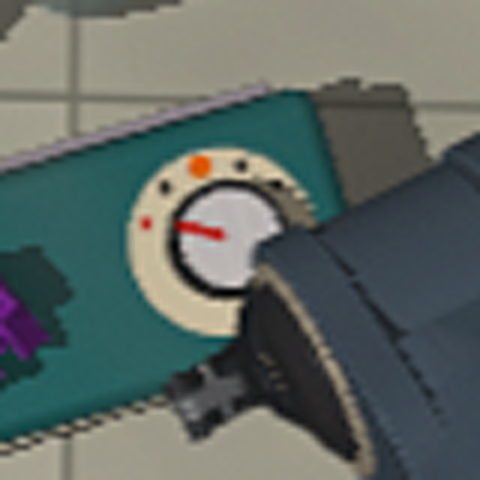

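View pics/scene2c.png

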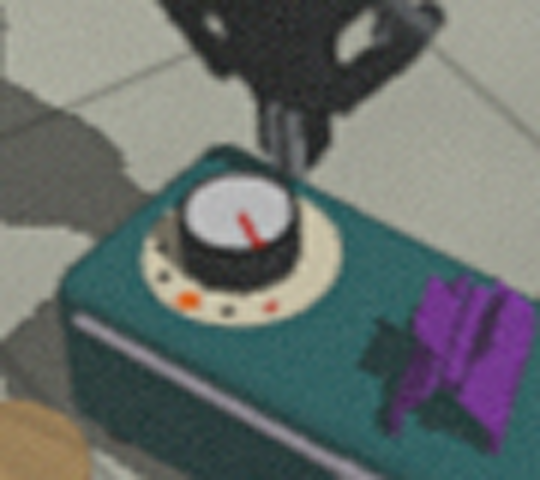

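The fingertip is beside the rim with a clear gap, and the pointer is still at off. Next I approach radially.

Call:
drive_tool(targets=[0,0,0.004,0,0,0,0,0,0,0.008,0,0,0,0,0,0,0.012,0,0,0,0,0,0,0.014,0,0,0,0,0,0,0.014,0,0,0,0])

```text
t: 4.35
eef_pos: [0.5377, -0.038, 0.1001]
eef_rot: [-0.183, 0.683, 0.181, 0.683]
contact_force: [-2.1, 0.4, 2.4]
finger_gap: -0.0002
```

Call:
drive_tool(targets=[0,0,0.001,0,0,0,0,0,0,0.002,0,0,0,0,0,0,0.002,0,0,0,0])

```text
t: 4.6
eef_pos: [0.5378, -0.0381, 0.0999]
eef_rot: [-0.183, 0.685, 0.18, 0.682]
contact_force: [-6.6, -4.1, 5.5]
finger_gap: 0.0001
```

Call:
drive_tool(targets=[0,0,0.002,0,0,0,0,0,0.0017,0.002,0.05,0,0,0,0,0.0034,0.0022,0.1,0,0,0,0,0.0051,0.0024,0.15,0,0,0,0,0.0068,0.0027,0.2,0,0,0,0,0.0084,0.0031,0.25,0,0,0,0,0.01,0.0035,0.3,0,0,0])

```text
t: 5.18
eef_pos: [0.5342, -0.0286, 0.0998]
eef_rot: [-0.078, 0.706, 0.074, 0.7]
contact_force: [-6.0, -2.5, 5.7]
finger_gap: -0.0001
```

```bash
cat > v.py <<'E'
import sys
from h import *
k=sys.argv[1]
s=robot.sense(); M=R.from_quat(s['eef_rot']).as_matrix(); print('t',s['t'],'F tool',(M.T@s['contact_force']).round(2),'pos',s['eef_pos'].round(4),'yaw',np.degrees(np.arctan2(M[1,2],M[0,2])).round(1), 'az',np.degrees(np.arctan2(s['eef_pos'][1]+.0195,s['eef_pos'][0]-.569)).round(1),'r',np.hypot(s['eef_pos'][1]+.0195,s['eef_pos'][0]-.569).round(4))
o=[]
for n,r in(('top',(280,160,335,215)),('scene',(195,120,250,175))):
    im=robot.camera(n); a=im[r[1]:r[3],r[0]:r[2]]; o.append(cv2.resize(a,None,fx=7,fy=7,interpolation=cv2.INTER_CUBIC))
cv2.imwrite(f'pics/v{k}.png',np.hstack(o))
E
python3 v.py 1
```

```text
t 5.1833 F tool [-5.66 -1.15 -6.47] pos [ 0.5342 -0.0286  0.0998] yaw 12.4 az -165.3 r 0.036
```

View pics/v1.png

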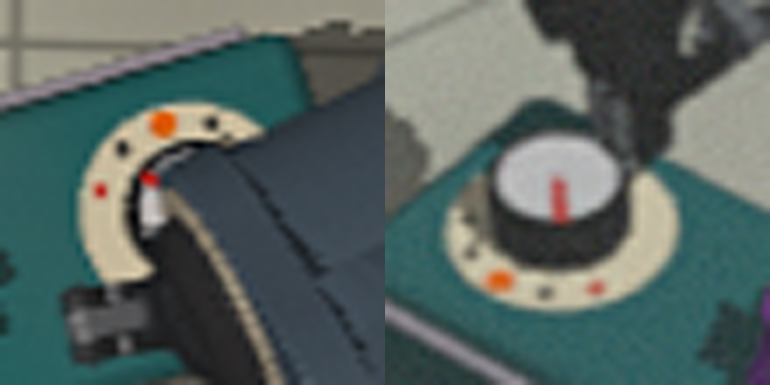

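The knob turns with the finger: the pointer has left the red dot and is near the first black dot. I'll continue.

Call:
drive_tool(targets=[0,0,0.002,0,0,0,0,0,0.0017,0.002,0.05,0,0,0,0,0.0034,0.0022,0.1,0,0,0,0,0.0051,0.0024,0.15,0,0,0,0,0.0068,0.0027,0.2,0,0,0,0,0.0084,0.0031,0.25,0,0,0,0,0.01,0.0035,0.3,0,0,0])

```text
t: 5.87
eef_pos: [0.5335, -0.0178, 0.0994]
eef_rot: [0.027, 0.71, -0.033, 0.703]
contact_force: [-5.6, -2.5, 4.5]
finger_gap: -0.0003
```

```bash
python3 v.py 2
```

```text
t 5.8667 F tool [-4.41 -3.04 -5.46] pos [ 0.5335 -0.0178  0.0994] yaw -4.8 az 177.3 r 0.0356
```

View pics/v2.png

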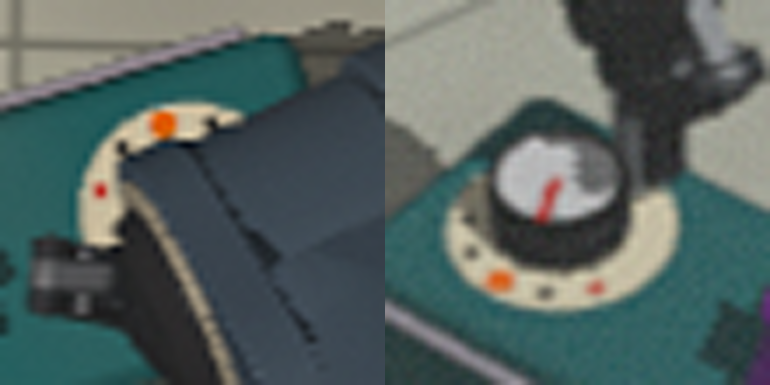

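Run:
```python
from h import *
c=np.array([.5695,-.0171,.114])
for a in range(0,100,10):
    y=np.radians(77-a); p=proj('scene',c+.021*np.array([np.cos(y),np.sin(y),0])); print(a,((p-[195,120])*7+[385,0]).round(0))
```

```text
0 [579. 215.]
10 [568. 217.]
20 [557. 218.]
30 [546. 218.]
40 [536. 216.]
50 [526. 213.]
60 [517. 209.]
70 [509. 204.]
80 [503. 198.]
90 [498. 192.]
```

The pointer is at about 33° (first station). I continue.

Call:
drive_tool(targets=[0,0,0.002,0,0,0,0,0,0.0017,0.002,0.05,0,0,0,0,0.0034,0.0022,0.1,0,0,0,0,0.0051,0.0024,0.15,0,0,0,0,0.0068,0.0027,0.2,0,0,0,0,0.0084,0.0031,0.25,0,0,0,0,0.01,0.0035,0.3,0,0,0])

```text
t: 6.55
eef_pos: [0.5367, -0.0057, 0.0993]
eef_rot: [0.132, 0.698, -0.138, 0.69]
contact_force: [-3.5, 2.8, 3.3]
finger_gap: -0.0003
```

```bash
python3 v.py 3
```

```text
t 6.55 F tool [-3.25  1.26 -4.38] pos [ 0.5367 -0.0057  0.0993] yaw -22.0 az 156.9 r 0.0351
```

View pics/v3.png

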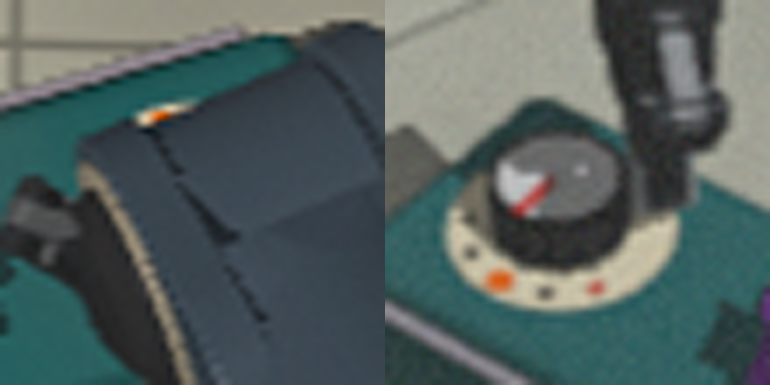

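The pointer tip is at (517, 211), which matches 60°. The tangential force has also flipped sign, so the knob has snapped into the detent. I back off straight out radially and then go up.

Call:
drive_tool(targets=[0,0,-0.004,0,0,0,0,0,0,-0.01,0,0,0,0,0,0,-0.02,0,0,0,0,-0.01,0,-0.028,0,0,0,0,-0.04,0,-0.04,0,0,0,0,-0.08,0,-0.06,0,0,0,0,-0.12,0,-0.08,0,0,0,0,-0.15,0,-0.08,0,0,0,0])

```text
t: 7.32
eef_pos: [0.4611, 0.0273, 0.2518]
eef_rot: [0.129, 0.699, -0.136, 0.69]
contact_force: [1.1, -0.4, 0.8]
finger_gap: 0.0003
```

Call:
drive_tool(targets=[0,-0.03,0,0,0,0,0,0,-0.06,0,0,0,0,0,0,-0.1,0,0,0,0,0,0,-0.14,0,0,0,0,0,0,-0.18,0,0,0,0,0,0,-0.18,0,0,0,0,0,0,-0.18,0,0,0,0,0])

```text
t: 7.9
eef_pos: [0.3935, -0.1417, 0.2542]
eef_rot: [0.131, 0.698, -0.138, 0.69]
contact_force: [-0.5, 0.4, 0.4]
finger_gap: 0.0002
```

```bash
python3 v.py 4; python3 -c "
from h import *
for n in('top','scene'): cv2.imwrite(f'pics/{n}9.png',robot.camera(n))"
```

```text
t 7.9 F tool [-0.37  0.19 -0.59] pos [ 0.3935 -0.1417  0.2542] yaw -21.9 az -145.1 r 0.2138
```

View pics/v4.png

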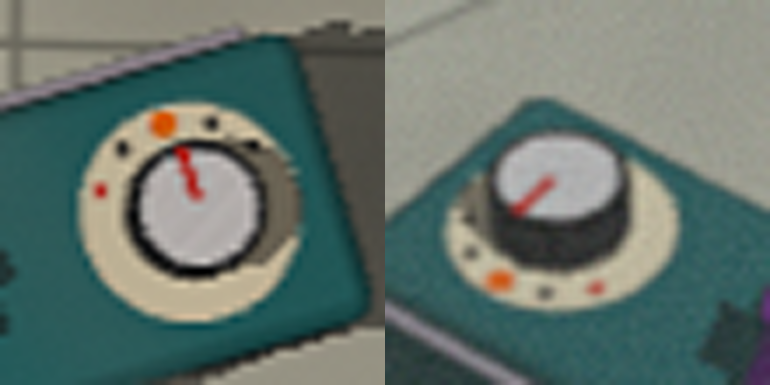

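View pics/top9.png

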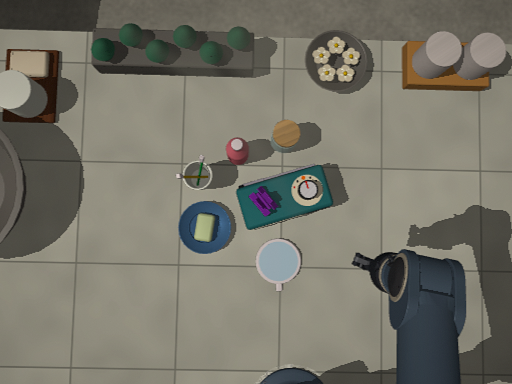

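View pics/scene9.png

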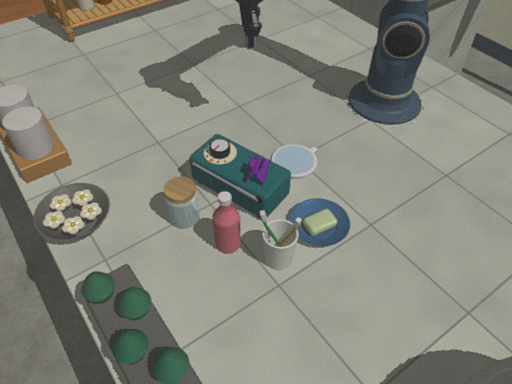

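The pointer sits at the orange dot in both views: in the top view it runs from (197, 197) to (182, 150), with the dot at (163, 124). Everything else is at the same pixels as at the start, and the arm is clear.

```bash
python3 -c "
from workcell import robot
print(robot.sign_off())"
```

```text
the job is handed in; nothing more can be done
None
```

The radio is on the family's station: I pushed the selector knob 60° clockwise from off, and its pointer clicked in at the large orange dot. I used the shut fingertips against the front of the rim in three short strokes, then backed away and handed the job in at about 8 s.

**Last checks:**
- **Pointer:** after the fingers left, the top and scene cameras both show it at the orange dot. In the scene view its tip is where I calculated it should be for 60°.
- **Forces:** contact force on the rim read about 6–9 N at the end of each stroke, and close to zero once clear.
- **Other things:** the clip, mirror, saucer with soap, jar, shampoo and mug look unmoved in the before and after pictures.

**What disagreed:**
- **Orange dot:** the detector reported it about 13–15 px away from where it shows in the top picture. I located the dot by its colour and the knob by its cap instead.
- **Knob position:** the two cameras differed by about 4 mm on the knob's centre. I used the average, and the touch against the rim agreed with it to about 1 mm.

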